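Put the pusher into the biscuit mincer

TASK

Pick up the green pusher by its handle and lower its foot, upright, down through the hole in the mincer's white feed tray until its collar rests on the tray, then let go. Lower it in rather than letting it drop, and leave the dark wooden tamper and the cream bowl standing where they are.

Things in the scene. Friction and masses are not known exactly. Their poses are not given: they have to be found in the camera images.
- pusher_mid (a point): Green plastic pusher, loose, upright on the table on its foot; z axis up. From the bottom: foot rod 30 mm diameter x 58 mm long, collar 70 mm diameter x 8 mm thick, handle 26 mm diameter x 54 mm long; 120 mm tall, about 0.12 kg. This point: on its axis half-way up, 60 mm above the foot's end, 2 mm above the collar's underside; the middle of the handle is 33 mm above it.
- feed_hole (a point): Centre of the 50 mm round hole in the feed tray of the white hand-cranked mincer (fixed), level with the tray's floor, 165 mm above the table; z up, outlet with green ring towards -x, crank at +x. Tray 150 (x) by 130 (y) mm, rim 12 mm above its floor. A tube of the same bore goes straight down, free for 60 mm. Seated, the pusher's collar lies on the tray's floor.
- tamper_mid (a point): Bystander: dark wooden tart tamper, loose, standing upright, 115 mm tall, with a broad 60 mm foot disc 28 mm thick and a slim handle. This point is on its axis 58 mm above the table. Not to be moved.
- bowl: Bystander: cream-coloured round bowl, loose, 140 mm across the rim and 60 mm high; origin at the centre of its underside. Not to be moved.
Not all that is in view belongs to the job. Of the things that look like the part that bears pusher_mid, take the one that is farthest to the robot's right at the start.

How it is judged (in metres and radians):
At the end, for the whole second after the job is handed in: The pusher stands in the feed hole foot down, its axis within 15 mm of the hole's and within 10 degrees of upright, its collar resting on the tray's floor (height within about 8 mm), released and at rest; the wooden tamper and the bowl are within 30 mm of where they stood (horizontal distance between pusher_mid and feed_hole below 0.015 m and z of pusher_mid in the frame of feed_hole between -0.008 and 0.008 m and angle between pusher_mid's own z axis and vertical below 0.17 rad and linear speed of pusher below 0.02 m/s and distance of each of tamper_mid, bowl from where it was at the start of the episode below 0.03 m); the robot touches nothing.
It fails at once if the pusher is dropped or thrown (out of the fingers and moving faster than 0.7 m/s) (contact force between the fingers and pusher below 0.05 N and linear speed of pusher above 0.7 m/s).
It fails at once if the wooden tamper is moved by 30 mm or more, or knocked over (distance of tamper_mid from where it was at the start of the episode above 0.03 m).
It fails at once if the bowl is moved by 30 mm or more (distance of bowl from where it was at the start of the episode above 0.03 m).
It also fails if it takes over 48 s, if anything falls off the work surface, if the arm or the gripper's body presses on something with over 40 N, if the wrist force passes 120 N, or if a joint passes its speed limit or range.

ROBOT

A 6-joint arm with a two-finger parallel gripper is mounted at the origin on the work surface. World frame = base frame: x ahead of the robot, y to its left, z up, the work surface at z = 0. Lengths are in mm, angles in rad, forces in N, time in s.
With the tool pointing down it reaches from about 400 to 925 mm from the base axis. Payload 12.5 kg.
Tool frame: the origin (TCP) lies midway between the tips of the shut fingers; the grasp point (between the pads) lies 19 mm behind it (env.tcp_to_grasp is the distance from the TCP to the grasp point, in mm); z points along the fingers, y is the line along which they close (so a half turn about z gives the same grasp; the last joint's range is limited). The gripper opens to 95 mm and grips with 3 to 60 N. Pads are 20 mm wide; open, the fingers measure 119 mm over their backs; the gripper's body (75 mm by 180 mm) begins 59 mm behind the grasp point.
Start: joints at [-1.332, 0.491, 1.559, -0, 1.092, -0.106], TCP at [211.279, -588.225, 214.661] pointing down, gripper open.
Joint ranges: [-3.1, 3.1], [-0.84, 2.19], [0.05, 2.79], [-1.13, 4.28], [0.06, 2.93], [-2.69, 2.69]. Speed limits (rad/s): [2.22, 2.22, 2.79, 3.14, 3.14, 3.14].

INTERFACE

Orientations are given as [roll, pitch, yaw] about the fixed x, y, z axes, in that order (R = Rz(yaw) Ry(pitch) Rx(roll)).
In Python, from cell import env gives the robot as it stands. The module is installed in compiled form; this text tells all that it offers.
- The arm moves only by the tool step_arm, never from a script. Its argument "plan" is a list that holds one entry, the list of rows, each a list of 5 numbers: the shift along the tool's x, y, z in mm, then the turn about the tool's z in degrees, then the opening, from -1 (shut) to 1 (fully open). A call has 1 to 8 rows; each row is the pose to reach, as a shift and turn from the pose commanded when the call began, along the tool's axes at that moment; what a row does not reach only later rows make up. A row lasts 1/12 s, in which the tool goes at most 41.7 mm and 7.16 degrees, less where a joint would pass 70% of its speed; a pose out of reach is approached as far as the arm can. A call with a gripper value outside its range is refused whole. The fingers move at their own pace and stop on an object; the grip force is fixed at half the most. Time passes only in rows, so rows that repeat a pose let the fingers close. It gives the time, the measured TCP pose, the force, the opening and the grip force at its end, in the units of the state.
- env.state(): the state, without advancing time (a new reading comes with each control period).
- env.read_camera(name): name is "scene" or "top"; returns the picture (420x560x3 uint8, blue, green, red); there is no depth.
- env.get_calibration(name): a dict with "K" (3x3 intrinsics, pixels), "extrinsics" (4x4, takes a point from world to camera coordinates). Camera axes: x right, y up, looking along -z (the intrinsics and any distortion apply to the point x, -y, -z); pixel columns grow to the right and rows downward; lengths in mm; the calibration is good to about 2 mm. A picture is of the moment at which its call begins. get_calibration takes no time and is no camera call.
- env.job_done(): hands the job in; it is judged then, once.
The state is a dict: "t": time; "joints": joint angles; "qvel": joint speeds; "tau": joint torques, N m; "eef_pos": TCP position; "tcp_rot": TCP orientation; "ft_force": force on the tool from outside, world axes, zero at the start; "moment": the same for the moment, N m; "opening": opening from 0.0 (shut) to 1.0 (fully open); "grip_force": force on a finger pad.
Only numpy, scipy, OpenCV 4.12 (cv2) and the standard library are available. Lean on these libraries where they do the work, as an engineer would, in place of code of your own. Each camera call takes 0.05 s, during which the arm holds its last target. There are 200 camera calls.

## Working session

There is one attempt and no reset: what is moved stays moved. The work goes in short steps, Python scripts to look and compute and a tool call to move; the robot and the scene stay as the last step left them, time stands still between calls to the robot, and variables do not carry over. Pictures are saved under pics/ and viewed, at most 10 in all, crops included, and the job is handed in when it is done.

Besides the shell and the picture viewer there is one more tool, called after ">>>" as name(argument=value, ...), one argument or row to a line, values as JSON. step_arm: Moves the arm, as the interface text tells. Its arguments: {"type":"object","properties":{"plan":{"type":"array"}},"required":["plan"]}

```bash
mkdir -p pics; python3 - <<'E'
from cell import env
import cv2
for n in("scene","top"):
    cv2.imwrite(f"pics/{n}0.png",env.read_camera(n)); c=env.get_calibration(n); print(n,c)
s=env.state(); print(s['t'],s['eef_pos'],s['tcp_rot'])
E
```

```text
scene {'K': array([[539.51276919,   0.        , 270.89237249],
       [  0.        , 539.51276919, 207.47498289],
       [  0.        ,   0.        ,   1.        ]]), 'extrinsics': array([[ 4.15763764e-01,  9.09421481e-01,  9.64687733e-03,
        -2.89141878e+02],
       [-6.62985150e-01,  2.95804438e-01,  6.87713913e-01,
         3.05624680e+02],
       [ 6.22568216e-01, -2.92322262e-01,  7.25917703e-01,
        -1.63722000e+03],
       [ 0.00000000e+00,  0.00000000e+00,  0.00000000e+00,
         1.00000000e+00]])}
top {'K': array([[532.8534598 ,   0.        , 280.9214991 ],
       [  0.        , 532.8534598 , 207.82051473],
       [  0.        ,   0.        ,   1.        ]]), 'extrinsics': array([[-1.16778980e-02, -9.99930801e-01,  1.42114820e-03,
         3.71480512e+01],
       [ 9.96856669e-01, -1.15305951e-02,  7.83825674e-02,
        -6.40886956e+02],
       [-7.83607567e-02,  2.33202468e-03,  9.96922341e-01,
        -1.39020586e+03],
       [ 0.00000000e+00,  0.00000000e+00,  0.00000000e+00,
         1.00000000e+00]])}
0.1 [ 211.21500012 -587.99940015  214.12074526] [-3.14058953e+00 -6.92332979e-05  3.44829183e-01]
```

View pics/scene0.png

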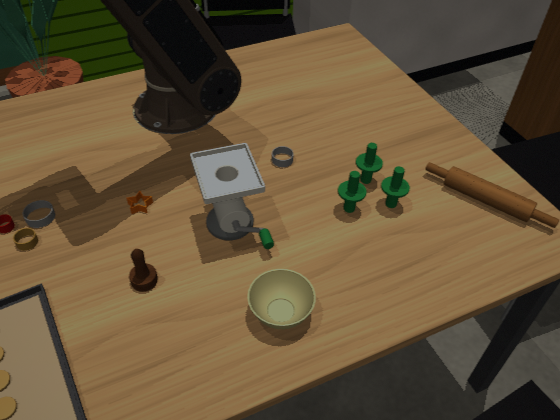

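View pics/top0.png

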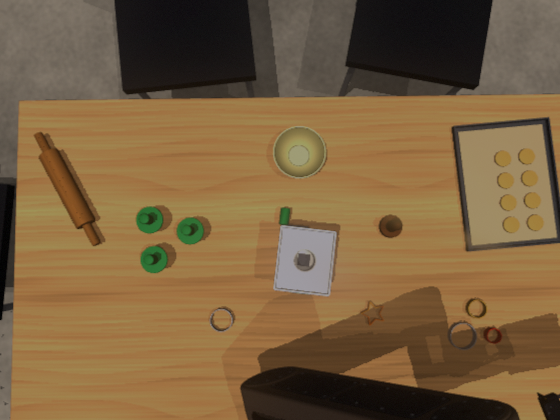

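The scene view shows three look-alike green pushers at (351,190), (396,187) and (370,162). In the top view they are at (190,231), (150,219) and (154,259). Robot's right is +column in the top view, so the choice is top (190,231), probably scene (351,190). The green crank knob at scene (266,238) is not a pusher. The hole is at scene (227,174) and top (305,261). I'll check these in close crops.

```bash
python3 - <<'E'
import cv2,numpy as np
s=cv2.imread("pics/scene0.png");t=cv2.imread("pics/top0.png")
f=lambda im,x,y,w,h:cv2.resize(im[y:y+h,x:x+w],None,fx=4,fy=4,interpolation=cv2.INTER_CUBIC)
a=np.hstack([f(s,330,140,90,75),f(t,130,200,90,75)])
b=np.hstack([f(s,185,140,90,75),f(t,260,222,90,75)])
cv2.imwrite("pics/crop.png",np.vstack([a,b]))
E
```

```text
(no output)
```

View pics/crop.png

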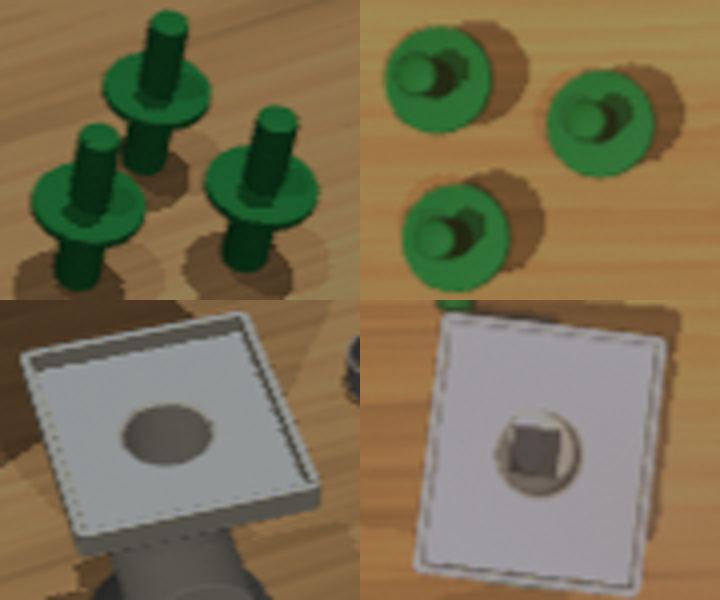

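The crops show the three pushers and the hole clearly. The chosen pusher has its collar at top (190,230.8) and scene (352.2,190), and its handle top at top (186.5,229.8) and scene (355,174). The hole centre is at top (304.4,260) and scene (226.9,173.6).

```bash
cat >h.py <<'E'
import numpy as np,cv2
from cell import env
def P(n):
    c=env.get_calibration(n); return c["K"]@np.diag([1,-1,-1])@c["extrinsics"][:3]
def tri(s,t):
    X=cv2.triangulatePoints(P("scene"),P("top"),np.array(s,float).reshape(2,1),np.array(t,float).reshape(2,1))[:,0]; return (X[:3]/X[3]).round(1)
def proj(n,X):
    q=P(n)@np.append(X,1); return (q[:2]/q[2]).round(1)
def plane(n,uv,z):
    M=P(n); A=np.c_[M[:,:2],M[:,2]*z+M[:,3]]; q=np.linalg.inv(A)@np.append(uv,1); return (q[:2]/q[2]).round(1)
E
python3 - <<'E'
from h import *
a=tri((352.2,190),(190,230.75));b=tri((355,174),(186.5,229.75));h=tri((226.9,173.6),(304.4,260));print("collar",a,"top",b,"hole",h)
for n,uv in(("scene",(352.2,190)),("top",(190,230.75))):print(n,plane(n,uv,66))
for n,uv in(("scene",(355,174)),("top",(186.5,229.75))):print(n,plane(n,uv,120))
for n,uv in(("scene",(226.9,173.6)),("top",(304.4,260))):print(n,plane(n,uv,165))
for uv in((150,219),(154,259)):print("other",plane("top",uv,66))
# tray edges direction & bystanders
c=[plane("top",(260+(x-360)/4,222+(y-300)/4),177) for x,y in((440,315),(665,340),(637,594),(415,572))];print(c,np.mean(c,0))
print("tamper",plane("top",(391,227),28),"bowl",plane("top",(300,152),60))
E
```

```text
collar [582.4 265.8  64.1] top [583.1 265.5 117.6] hole [505.7 -23.4 162.5]
scene [584.5 266. ]
top [581.7 264.1]
scene [585.7 265.4]
top [582.2 263.7]
scene [508.6 -23.4]
top [505.4 -24.3]
other [613.1 367.1]
other [510.5 356.1]
[array([586.9,  32.7]), array([ 570.5, -100. ]), array([422.2, -80.6]), array([436.5,  49.1])] [504.025 -24.7  ]
tamper [ 586.8 -260.7] bowl [784.2 -21.8]
```

```bash
cat >>h.py <<'E'
from scipy.spatial.transform import Rotation as Ro
def go(*targets):
    s=env.state(); R=Ro.from_euler("xyz",s["tcp_rot"]).as_matrix()
    print("t",s["t"],"at",np.round(s["eef_pos"],1),np.round(s["tcp_rot"],3),"F",np.round(s["ft_force"],1),"open",s["opening"],"grip",s["grip_force"])
    for T in targets: print(T,(R.T@(np.array(T)-s["eef_pos"])).round(1))
E
python3 -c "
from h import *
go((300,-380,300),(400,-200,300),(583,265,200))"
```

```text
t 0.1 at [ 211.2 -588.   214.1] [-3.141 -0.     0.345] F [-0.2  0.1 -0. ] open 0.9974778569635248 grip 0.0
(300, -380, 300) [ 153.9 -165.8  -85.7]
(400, -200, 300) [ 308.8 -301.4  -85.6]
(583, 265, 200) [ 638.2 -677.1   14.8]
```

>>> step_arm(
  plan=[
    [[30, -30, -16, 0, 1], [55, -60, -30, 0, 1], [80, -86, -45, 0, 1], [106, -114, -60, 0, 1], [132, -142, -74, 0, 1], [154, -166, -86, 0, 1], [181, -190, -86, 0, 1], [208, -214, -86, 0, 1]],
  ],
)

```text
t: 0.77
eef_pos: [335.0, -315.0, 301.3]
tcp_rot: [3.14, -0.0, 0.344]
ft_force: [0.8, 0.2, -0.4]
opening: 0.999
grip_force: 0.0
```

>>> step_arm(
  plan=[
    [[28, -29, 0, 0, 1], [56, -58, 0, 0, 1], [84, -87, 0, 0, 1], [112, -116, 0, 0, 1], [140, -145, 0, 0, 1], [168, -174, 0, 0, 1], [196, -203, 0, 0, 1], [224, -232, 0, 0, 1]],
  ],
)

```text
t: 1.43
eef_pos: [467.4, -20.4, 300.6]
tcp_rot: [3.141, 0.0, 0.345]
ft_force: [0.6, -1.9, 0.3]
opening: 0.999
grip_force: 0.0
```

```bash
python3 -c "
from h import *
go((583,265,200),(583,265,81))"
```

```text
t 1.4333 at [467.4 -20.4 300.6] [3.141 0.    0.345] F [ 0.6 -1.9  0.3] open 0.9990711930799058 grip 0.0
(583, 265, 200) [ 205.3 -229.5  100.6]
(583, 265, 81) [ 205.3 -229.5  219.6]
```

>>> step_arm(
  plan=[
    [[27, -30, 5, 0, 1], [54, -60, 12, 0, 1], [81, -90, 22, 0, 1], [108, -120, 34, 0, 1], [135, -150, 48, 0, 1], [162, -180, 62, 0, 1], [185, -206, 80, 0, 1], [205, -228, 100, 0, 1]],
  ],
)

```text
t: 2.1
eef_pos: [583.5, 264.2, 199.7]
tcp_rot: [-3.142, -0.001, 0.346]
ft_force: [-0.5, 0.4, 0.1]
opening: 1.001
grip_force: 0.0
```

>>> step_arm(
  plan=[
    [[0, 0, 0, 0, 1], [0, 0, 20, 0, 1], [0, 0, 40, 0, 1], [0, 0, 60, 0, 1], [0, 0, 60, 0, 1], [0, 0, 60, 0, 1]],
  ],
)

```text
t: 2.6
eef_pos: [582.7, 261.0, 140.3]
tcp_rot: [3.141, 0.002, 0.345]
ft_force: [0.8, 0.6, 0.5]
opening: 0.999
grip_force: 0.0
```

```bash
python3 - <<'E'
from h import *
go((583,265,81))
s=env.read_camera("scene");t=env.read_camera("top")
f=lambda im,x,y,w,h:cv2.resize(im[y:y+h,x:x+w],None,fx=4,fy=4,interpolation=cv2.INTER_CUBIC)
cv2.imwrite("pics/c1.png",np.hstack([f(s,310,110,100,110),f(t,140,180,100,110)]))
for z in (81,120):print(proj("scene",(583,265,z)),proj("top",(583,265,z)))
E
```

```text
t 2.6 at [582.7 261.  140.3] [3.141e+00 2.000e-03 3.450e-01] F [0.8 0.6 0.5] open 0.9994266893721065 grip 0.0
(583, 265, 81) [ 1.7 -3.6 59.3]
[352.3 185.3] [188.7 230. ]
[354.3 173.3] [186.  229.4]
```

View pics/c1.png

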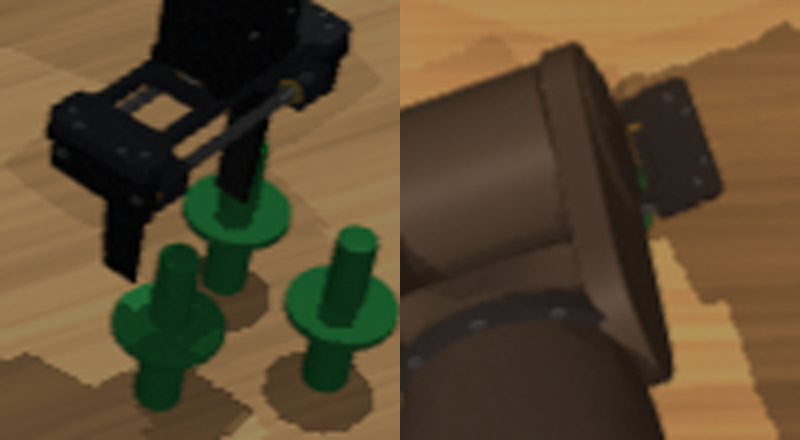

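The gripper is centred over the chosen pusher. Fingertips are at crop (128,280) and (235,195), and the handle top is at (180,255). Next I lower and grip.

>>> step_arm(
  plan=[
    [[1, -2, 10, 0, 1], [2, -3, 25, 0, 1], [2, -3, 40, 0, 1], [2, -3, 52, 0, 1], [2, -3, 59, 0, 1], [2, -3, 59, 0, 1], [2, -3, 59, 0, -1], [2, -3, 59, 0, -1]],
  ],
)

```text
t: 3.37
eef_pos: [584.2, 265.0, 82.3]
tcp_rot: [3.141, -0.001, 0.345]
ft_force: [0.3, 0.0, 0.2]
opening: 0.911
grip_force: 0.0
```

>>> step_arm(
  plan=[
    [[0, 0, 0, 0, -1], [0, 0, 0, 0, -1], [0, 0, 0, 0, -1], [0, 0, 0, 0, -1], [0, 0, 0, 0, -1], [0, 0, 0, 0, -1], [0, 0, 0, 0, -1], [0, 0, 0, 0, -1]],
  ],
)

```text
t: 4.03
eef_pos: [583.8, 264.9, 81.6]
tcp_rot: [3.142, 0.0, 0.345]
ft_force: [0.3, -0.2, -0.2]
opening: 0.356
grip_force: 0.0
```

>>> step_arm(
  plan=[
    [[0, 0, 0, 0, -1], [0, 0, 0, 0, -1], [0, 0, 0, 0, -1], [0, 0, 0, 0, -1], [0, 0, 0, 0, -1], [0, 0, 0, 0, -1]],
  ],
)

```text
t: 4.53
eef_pos: [583.8, 264.9, 81.6]
tcp_rot: [3.142, -0.0, 0.345]
ft_force: [-0.7, 1.1, -0.3]
opening: 0.266
grip_force: 30.0
```

>>> step_arm(
  plan=[
    [[0, 0, -8, 0, -1], [0, 0, -20, 0, -1], [0, 0, -40, 0, -1], [0, 0, -65, 0, -1], [0, 0, -90, 0, -1], [0, 0, -120, 0, -1], [0, 0, -150, 0, -1], [0, 0, -180, 0, -1]],
  ],
)

```text
t: 5.2
eef_pos: [583.5, 264.8, 264.4]
tcp_rot: [3.141, -0.001, 0.345]
ft_force: [-0.3, 0.4, -0.8]
opening: 0.272
grip_force: 30.0
```

```bash
python3 - <<'E'
from h import *
go((583,265,290),(506,-24,290))
E
```

```text
t 5.2 at [583.5 264.8 264.4] [ 3.141e+00 -1.000e-03  3.450e-01] F [-0.3  0.4 -0.8] open 0.2723151685150399 grip 29.99958962202072
(583, 265, 290) [ -0.4  -0.4 -25.6]
(506, -24, 290) [-170.5  245.6  -25.7]
```

>>> step_arm(
  plan=[
    [[-5, 7, -15, 0, -1], [-15, 22, -26, 0, -1], [-30, 43, -26, 0, -1], [-47, 68, -26, 0, -1], [-64, 92, -26, 0, -1], [-81, 117, -26, 0, -1], [-98, 141, -26, 0, -1], [-115, 166, -26, 0, -1]],
  ],
)

```text
t: 5.87
eef_pos: [530.2, 67.8, 287.8]
tcp_rot: [3.142, 0.001, 0.345]
ft_force: [0.8, -0.7, -0.4]
opening: 0.27
grip_force: 30.0
```

>>> step_arm(
  plan=[
    [[-16, 23, 0, 0, -1], [-31, 45, 0, 0, -1], [-43, 62, 0, 0, -1], [-51, 74, 0, 0, -1], [-55, 80, 0, 0, -1], [-55, 80, 0, 0, -1], [-55, 80, 0, 0, -1], [-55, 80, 0, 0, -1]],
  ],
)

```text
t: 6.53
eef_pos: [506.9, -23.6, 287.6]
tcp_rot: [-3.142, 0.0, 0.345]
ft_force: [0.9, 0.1, -0.3]
opening: 0.27
grip_force: 30.0
```

```bash
python3 - <<'E'
from h import *
go((506,-24,290))
s=env.read_camera("scene");t=env.read_camera("top")
f=lambda im,x,y,w,h:cv2.resize(im[y:y+h,x:x+w],None,fx=4,fy=4,interpolation=cv2.INTER_CUBIC)
cv2.imwrite("pics/c2.png",np.hstack([f(s,180,90,100,120),f(t,250,200,100,120)]))
E
```

```text
t 6.5333 at [506.9 -23.6 287.6] [-3.142  0.     0.345] F [ 0.9  0.1 -0.3] open 0.26963463819678085 grip 29.999663829803467
(506, -24, 290) [-1.   0.1 -2.4]
```

View pics/c2.png

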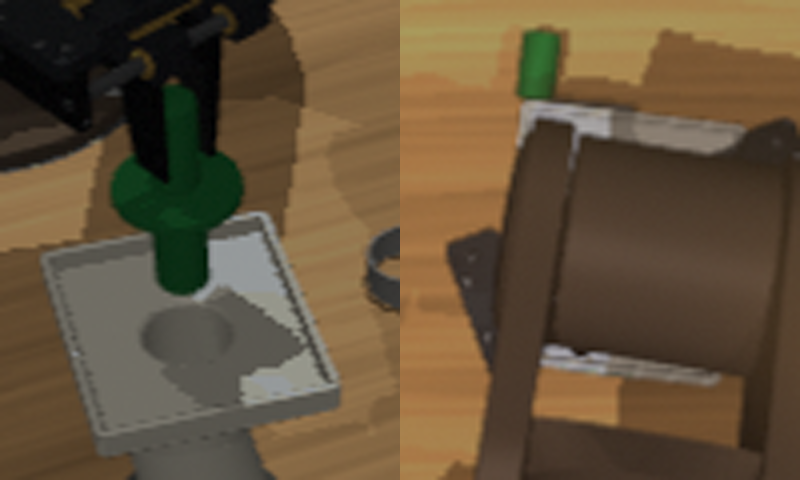

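The pusher hangs upright over the hole in the scene crop. The foot's end centre is at about crop (182,282), full image (225.5,160.5), and the hole centre is at crop (187,336). I'll compare both with the projection.

```bash
python3 - <<'E'
from h import *
z=287.6-81.6
print(proj("scene",(506.9,-23.6,z)),"foot pred; meas 225.5,160.5", plane("scene",(225.5,160.5),z))
print("collar", proj("scene",(506.9,-23.6,z+66)), "meas",(180+177/4,90+187/4),plane("scene",(180+177/4,90+187/4),z+66))
print("hole",plane("scene",(226.8,174),165))
E
```

```text
[225.6 159.2] foot pred; meas 225.5,160.5 [510.7 -25.3]
collar [223.9 135.2] meas (224.25, 136.75) [511.8 -24.8]
hole [509.7 -24.1]
```

Camera bias is the same for both, so the pusher is within about 1 mm of the hole's axis. Seated height is TCP z ≈ 188.6. I lower it now.

>>> step_arm(
  plan=[
    [[0, 0, 8, 0, -1], [0, 0, 20, 0, -1], [0, 0, 32, 0, -1], [0, 0, 42, 0, -1], [0, 0, 52, 0, -1], [0, 0, 62, 0, -1], [0, 0, 70, 0, -1], [0, 0, 76, 0, -1]],
  ],
)

```text
t: 7.3
eef_pos: [506.8, -24.0, 210.5]
tcp_rot: [-3.141, 0.001, 0.345]
ft_force: [0.9, -0.4, -1.6]
opening: 0.27
grip_force: 30.0
```

>>> step_arm(
  plan=[
    [[0, 0, 5, 0, -1], [0, 0, 10, 0, -1], [0, 0, 14, 0, -1], [0, 0, 17, 0, -1], [0, 0, 19, 0, -1], [0, 0, 20, 0, -1], [0, 0, 20, 0, -1], [0, 0, 20, 0, -1]],
  ],
)

```text
t: 7.97
eef_pos: [507.1, -24.1, 191.8]
tcp_rot: [3.141, -0.0, 0.345]
ft_force: [-0.9, 0.4, -1.4]
opening: 0.266
grip_force: 30.0
```

>>> step_arm(
  plan=[
    [[0, 0, 1, 0, -1], [0, 0, 1, 0, -1], [0, 0, 2, 0, -1], [0, 0, 2, 0, -1], [0, 0, 2, 0, -1]],
  ],
)

```text
t: 8.38
eef_pos: [507.0, -24.1, 189.6]
tcp_rot: [3.142, 0.0, 0.345]
ft_force: [0.1, -0.4, -0.3]
opening: 0.269
grip_force: 30.0
```

>>> step_arm(
  plan=[
    [[0, 0, 1, 0, -1], [0, 0, 1, 0, -1], [0, 0, 1, 0, -1]],
  ],
)

```text
t: 8.63
eef_pos: [507.0, -24.1, 188.6]
tcp_rot: [3.142, 0.0, 0.345]
ft_force: [-0.3, -0.5, -1.4]
opening: 0.268
grip_force: 30.0
```

>>> step_arm(
  plan=[
    [[0, 0, 1, 0, -1], [0, 0, 1, 0, -1], [0, 0, 1, 0, -1]],
  ],
)

```text
t: 8.88
eef_pos: [507.0, -24.0, 188.5]
tcp_rot: [3.141, -0.001, 0.345]
ft_force: [-3.8, 1.5, 9.8]
opening: 0.268
grip_force: 30.0
```

There is contact at 10 N, so the collar is seated. I release it.

>>> step_arm(
  plan=[
    [[0, 0, 0, 0, 1], [0, 0, 0, 0, 1], [0, 0, 0, 0, 1], [0, 0, 0, 0, 1], [0, 0, 0, 0, 1], [0, 0, 0, 0, 1], [0, 0, 0, 0, 1], [0, 0, 0, 0, 1]],
  ],
)

```text
t: 9.55
eef_pos: [507.0, -24.1, 187.6]
tcp_rot: [3.142, 0.0, 0.345]
ft_force: [-0.7, -0.4, 0.1]
opening: 0.771
grip_force: 0.0
```

>>> step_arm(
  plan=[
    [[0, 0, -5, 0, 1], [0, 0, -15, 0, 1], [0, 0, -35, 0, 1], [0, 0, -60, 0, 1], [0, 0, -85, 0, 1], [0, 0, -110, 0, 1], [0, 0, -110, 0, 1], [0, 0, -110, 0, 1]],
  ],
)

```text
t: 10.22
eef_pos: [507.2, -24.1, 299.4]
tcp_rot: [3.14, -0.003, 0.345]
ft_force: [-0.1, 0.3, -0.9]
opening: 1.0
grip_force: 0.0
```

```bash
python3 - <<'E'
from h import *
go()
s=env.read_camera("scene")
cv2.imwrite("pics/c3.png",cv2.resize(s[90:330,110:360],None,fx=2.4,fy=2.4,interpolation=cv2.INTER_CUBIC))
for z in(231-58+58-58,):pass
print("handle top pred",proj("scene",(507,-24,227)),"collar",proj("scene",(507,-24,173)))
E
```

```text
t 10.2167 at [507.2 -24.1 299.4] [ 3.14e+00 -3.00e-03  3.45e-01] F [-0.1  0.3 -0.9] open 1.000046458693718 grip 0.0
handle top pred [224.9 151.9] collar [226.2 170.6]
```

View pics/c3.png

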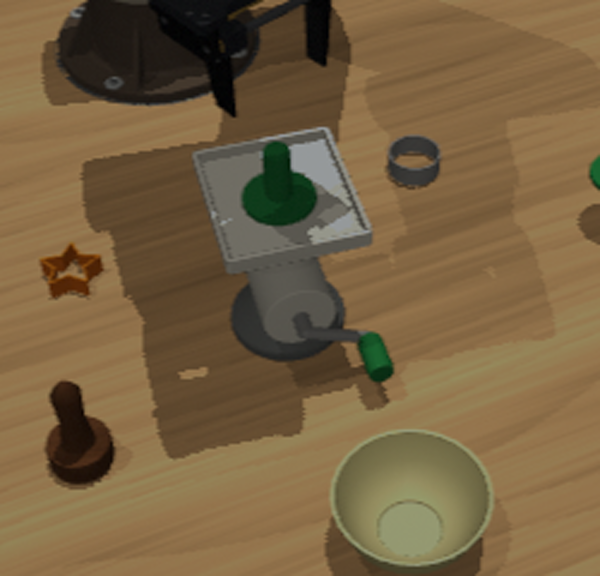

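The pusher stands upright with its collar on the tray. The collar is at crop (279,197), about (226,172) in the full image, and the handle top is at (277,149), about (225,152); both match the prediction. The tamper and bowl are where they stood and the gripper is clear, so I hand in.

```bash
python3 -c "
from cell import env
print(env.job_done())"
```

```text
the job is handed in; nothing more can be done
None
```

The green pusher farthest to the robot's right now stands upright in the feed hole, lowered in and released with its collar on the tray; the tamper and bowl were left where they stood, and I handed the job in at about 10 s (no verdict came back).

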